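Unlatch the blue sample jar's lid in the wet lab

ROBOT

A 6-joint arm with a two-finger parallel gripper is mounted at the origin on the work surface. World frame = base frame: x ahead of the robot, y to its left, z up, the work surface at z = 0. Lengths are in m, angles in rad, forces in N, time in s.
With the tool pointing down it reaches from about 0.325 to 0.875 m from the base axis. Payload 4.4 kg.
Tool frame: the origin (TCP) lies at the very end of the fingers, on their centre line; the grasp point (between the pads) lies 19 mm behind it (manip.grip_depth is the distance from the TCP to the grasp point, in m); z points along the fingers, y is the line along which they close (so a half turn about z gives the same grasp; the last joint's range is limited). The gripper opens to 85 mm and grips with 20 to 120 N. Pads are 22 mm wide; open, the fingers measure 114 mm over their backs; the gripper's body (76 mm by 85 mm) begins 54 mm behind the grasp point. The pads swing forward as they close: fully open they stand 13 mm farther back than shut.
Start: joints at [-1.315, 0.207, 1.542, -0, 1.393, -0.15], TCP at [0.227, -0.528, 0.231] pointing down, gripper open.
Joint ranges: [-2.73, 2.73], [-0.86, 2.22], [0.23, 2.46], [-1.11, 4.25], [0.08, 2.63], [-2.82, 2.82]. Speed limits (rad/s): [2.79, 2.79, 3.14, 3.14, 3.14, 3.14].

INTERFACE

Orientations are given as a unit quaternion [w, x, y, z].
In Python, from station import manip gives the robot as it stands. The module is installed in compiled form; this text tells all that it offers.
- The arm moves only by the shell command python3 -m crank 'ROWS' [OPENING] [FORCE]. ROWS is JSON, a list of rows, each a list of 6 numbers: the shift along the tool's x, y, z each as a share of 0.4 m, from -1 to 1, then the turn, a rotation vector about the tool's x, y, z each as a share of 90 degrees, from -1 to 1. A call has exactly 8 rows; each row is the pose to reach, as a shift and turn from the pose commanded when the call began, along the tool's axes at that moment; what a row does not reach only later rows make up. A row lasts 1/10 s, in which the tool goes at most 50 mm and 8.59 degrees, less where a joint would pass 70% of its speed; a pose out of reach is approached as far as the arm can. A call with a number of a shift or a turn outside -1 to 1 is refused whole. A call with a gripper value outside its range is refused whole. OPENING is the closure, from -1 (fully open) to 1 (shut), so that 0 is half open, set as the call begins (- or left out, the last holds). The fingers move at their own pace and stop on an object; FORCE is the grip in N (left out, the last holds). Time passes only in rows, so rows that repeat a pose let the fingers close, or fill a call up. It gives the time, the measured TCP pose, the force, the opening and the grip force at its end, in the units of the state.
- manip.read_state(): the state, without advancing time (a new reading comes with each control period).
- manip.snapshot(name): name is "scene" or "top" or "wrist"; returns a dict with "pixels" (400x640x3 uint8, blue, green, red), "z_map" (400x640 float32, m along the optical axis (not along the pixel's ray), 0 where there is no reading), "fx", "fy", "cx", "cy" (pixels), "k1" (the pictures are not rectified: a ray, as slopes to the right and down, at radius r is drawn at 1 + k1 r^2 times it, then the intrinsics apply), "rvec" (rotation vector, rad) and "tvec" (3), from world to camera coordinates, as OpenCV has them. Camera axes: x right, y down, z forward; pixel columns grow to the right and rows downward; lengths in m; the calibration is good to about 2 mm. A picture is of the moment at which its call begins.
- manip.sign_off(): hands the job in; it is judged then, once.
The state is a dict: "time": time; "q": joint angles; "dq": joint speeds; "joint_torque": joint torques, N m; "tcp_pos": TCP position; "orientation": TCP orientation; "force": force on the tool from outside, world axes, zero at the start; "wrist_torque": the same for the moment, N m; "opening": finger opening in m; "gripper_force": force on a finger pad.
Only numpy, scipy, OpenCV 4.12 (cv2) and the standard library are available. Lean on these libraries where they do the work, as an engineer would, in place of code of your own. Each camera call takes 0.05 s, during which the arm holds its last target. There are 200 camera calls.

TASK

Open the sample jar with the blue lid: pinch the two red release buttons on opposite sides of the lid's raised block together, lift the lid off and set it down, right way up, in the middle of the steel tray, then let go. Put it down rather than dropping it, and leave the lid of the jar with the yellow lid in place.

Things in the scene. Friction and masses are not known exactly. Their poses are not given: they have to be found in the camera images.
- blue_lid_grip (a point): Blue lid to take off: point midway between its two red buttons, 139 mm above the bench. z up; y runs through both buttons. They stand out of a 36 x 36 mm block (top 15 mm above the point), each 26 mm wide and high, centred at the point's height; 62 mm over both at rest, 42 mm fully in; 3 to 7 N each, sprung. Each frees its hook once 6 mm in; both must stay in while the lid is lifted straight up.
- blue_lid_foot (a point): Centre of the underside of the same lid's flat foot (50 x 34 mm), 55 mm below the grip point; the lid stands on it when off. z up, y as above. Above it: plug 69 mm across, then at 22 mm a round flange 88 mm across, 6 mm thick, with the button block on top. Lid 130 to 265 g. Its clear jar (amber vials) is fixed, 106 mm high, grey collar 100 mm across at the top; the foot sits 22 mm down inside.
- yellow_lid_grip (a point): The same point of an identical fixed jar with a yellow lid and white vials, to be left closed: midway between its two red buttons, 139 mm above the bench. The two jars may stand on either side of the tray.
- tray_middle (a point): Middle of the inner floor of a shallow stainless steel tray fixed on the bench, open at the top: outside 220 mm along its x, 170 mm along its y, 18 mm high, walls and floor 4 mm thick; the point is 4 mm above the bench, z up. A lid standing in it has its grip point 55 mm above this point.
Things that resemble listed ones, but are neither listed nor needed, are in the scene too. Of the things that look like the part that bears blue_lid_grip, the smallest one is meant.

How it is judged:
By the outcome, as a careful person would: the job done as asked, in the order asked, and still so for the second after the job is handed in, with the robot touching nothing.
It also fails if it takes over 38 s, if anything falls off the work surface, if the arm or the gripper's body presses on something with over 40 N, if the wrist force passes 120 N, or if a joint passes its speed limit or range.

## Working session

There is one attempt and no reset: what is moved stays moved. The work goes in short steps, Python scripts to look and compute and a shell command to move; the robot and the scene stay as the last step left them, time stands still between calls to the robot, and variables do not carry over. Pictures are saved under pics/ and viewed, at most 10 in all, crops included, and the job is handed in when it is done.

```bash
mkdir -p pics
cat > h.py <<'E'
import numpy as np, cv2, json
from station import manip
from scipy.spatial.transform import Rotation as R
def snap(n, save=None):
    s=manip.snapshot(n)
    if save: cv2.imwrite('pics/'+save+'.png',s['pixels'])
    return s
def world(s,uv,plane_z=None):
    """pixels -> world, by depth map or onto plane z"""
    uv=np.atleast_2d(np.array(uv,float))
    K=np.array([[s['fx'],0,s['cx']],[0,s['fy'],s['cy']],[0,0,1]])
    n=cv2.undistortPoints(uv[:,None],K,np.array([s['k1'],0,0,0,0.]))[:,0]
    M=cv2.Rodrigues(np.array(s['rvec'],float))[0]; t=np.array(s['tvec'],float).ravel()
    d=np.c_[n,np.ones(len(n))]; 
    if plane_z is None:
        z=s['z_map'][uv[:,1].round().astype(int),uv[:,0].round().astype(int)]
        return (d*z[:,None]-t)@M
    c=-M.T@t; w=d@M
    return c+w*((plane_z-c[2])/w[:,2])[:,None]
def state():
    s=manip.read_state(); return s
E
python3 - <<'E'
from h import *
a=snap('top','top1'); b=snap('scene','scene1')
s=state(); print(s)
E
```

```text
{'time': 0.1, 'q': array([-1.31548649e+00,  2.07392770e-01,  1.54281516e+00,  3.66981333e-06,
        1.39346761e+00, -1.50484138e-01]), 'dq': array([-4.18933234e-04, -1.47060670e-03, -1.82351254e-03,  2.75441857e-04,
       -8.83405222e-04,  9.80476918e-05]), 'joint_torque': array([-3.80419960e-04, -3.84090614e+01, -2.92548180e+01, -9.56353733e-05,
        4.85979079e-03,  2.20915399e-05]), 'tcp_pos': array([ 0.22680695, -0.52764367,  0.230207  ]), 'orientation': array([-1.04010961e-03,  9.79486458e-01,  2.01507305e-01, -5.27568044e-05]), 'force': array([-0.29635509,  0.04594811, -0.86303291]), 'wrist_torque': array([-0.00993781, -0.0064565 ,  0.02182296]), 'gripper_force': 0.0, 'opening': 0.08509197255070818}
```

View pics/top1.png

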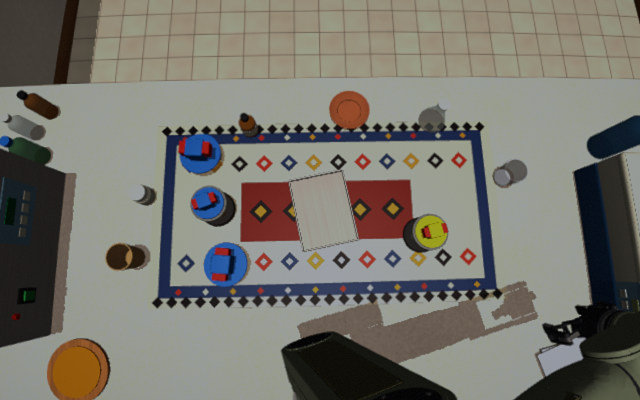

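View pics/scene1.png

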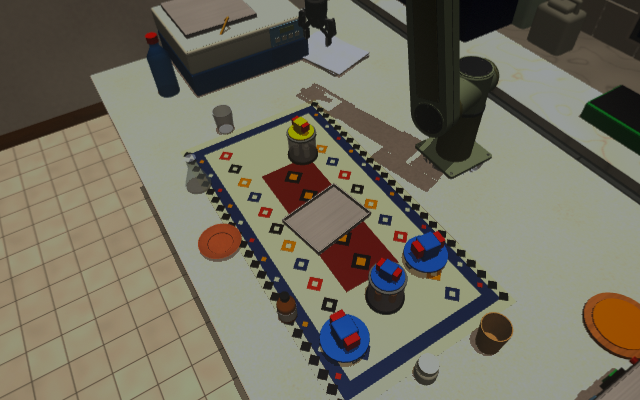

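The top view shows three blue lids at (200,153), (208,204) and (225,264). Only the one at (208,204) stands on a jar and it is the smallest. The yellow jar is at (430,232) and the tray at (323,210). The scene view agrees, with the blue-lidded jar at (387,280).

```bash
cat > m.py <<'E'
from h import *
def masks(s,h0=.12,h1=.17):
    hsv=cv2.cvtColor(s['pixels'],cv2.COLOR_BGR2HSV); H,S,V=cv2.split(hsv)
    red=((H<8)|(H>172))&(S>150)&(V>70); blue=(H>100)&(H<125)&(S>120)&(V>60)
    v,u=np.mgrid[:400,:640]; P=world(s,np.c_[u.ravel(),v.ravel()]).reshape(400,640,3)
    P[s['z_map']<=0]=np.nan
    return red,blue,P
E
python3 - <<'E'
from m import *
from h import *
for n in ('top','scene'):
    s=snap(n); red,blue,P=masks(s)
    z=P[...,2]
    for nm,m in (('red',red&(z>.02)&(z<.2)),('blue',blue&(z>.02)&(z<.2))):
        k,l,st,c=cv2.connectedComponentsWithStats(m.astype(np.uint8))
        for i in range(1,k):
            if st[i,4]>15:
                p=P[l==i]; t=p[p[:,2]>np.percentile(p[:,2],60)]
                print(n,nm,c[i].round(),st[i,4],np.median(p,0).round(3),'top',np.median(t,0).round(4),p[:,2].max().round(3))
    if n=='top':
        g=(s['pixels'].max(2).astype(int)-s['pixels'].min(2)<60)&(z>-.005)&(z<.03)&(s['pixels'].min(2)>90)
        g[:, :280]=0; g[:,370:]=0; g[:160]=0; g[260:]=0
        cs=max(cv2.findContours(g.astype(np.uint8),0,2)[0],key=cv2.contourArea)
        r=cv2.minAreaRect(cs); b=cv2.boxPoints(r); W=world(s,b,.018)
        print('tray',r,W.round(3),W.mean(0).round(4))
        e=W[1]-W[0];f=W[2]-W[1];print(np.linalg.norm(e),np.linalg.norm(f),np.degrees(np.arctan2(e[1],e[0])),np.degrees(np.arctan2(f[1],f[0])))
E
```

```text
top red [181. 146.] 68 [0.707 0.413 0.096] top [0.7098 0.4132 0.0973] 0.101
top red [205. 148.] 81 [0.7   0.345 0.095] top [0.7021 0.3449 0.0969] 0.101
top red [212. 197.] 47 [0.546 0.304 0.152] top [0.5487 0.3057 0.153 ] 0.155
top red [194. 204.] 41 [0.529 0.351 0.151] top [0.5283 0.349  0.1526] 0.154
top red [444. 227.] 34 [ 0.453 -0.302  0.151] top [ 0.4508 -0.3     0.1525] 0.154
top red [426. 232.] 47 [ 0.442 -0.252  0.151] top [ 0.4417 -0.2515  0.1531] 0.156
top red [222. 251.] 83 [0.408 0.289 0.096] top [0.4105 0.291  0.0977] 0.1
top red [219. 277.] 84 [0.34  0.295 0.096] top [0.3396 0.2923 0.0971] 0.101
top red [ 14. 317.] 20 [0.249 0.794 0.167] top [0.2501 0.7929 0.1683] 0.171
top blue [200. 154.] 966 [0.689 0.372 0.041] top [0.6982 0.3765 0.0975] 0.105
top blue [  4. 140.] 77 [0.72  0.898 0.15 ] top [0.718  0.9015 0.1509] 0.154
top blue [208. 203.] 615 [0.533 0.322 0.113] top [0.5359 0.3261 0.1525] 0.158
top blue [226. 264.] 1160 [0.373 0.281 0.04 ] top [0.3731 0.2895 0.0975] 0.104
tray ((324.5, 209.5), (99.0, 89.0), 90.0) [[ 0.683  0.139  0.018]
 [ 0.677 -0.133  0.018]
 [ 0
[... 314 characters left out ...]
ed [418. 246.] 80 [0.407 0.292 0.096] top [0.4075 0.29   0.0986] 0.104
scene red [380. 262.] 42 [0.547 0.306 0.152] top [0.5519 0.3069 0.1535] 0.157
scene red [397. 272.] 49 [0.531 0.352 0.152] top [0.5309 0.3529 0.1536] 0.157
scene red [337. 315.] 93 [0.702 0.346 0.097] top [0.7045 0.3462 0.0981] 0.101
scene red [351. 339.] 122 [0.706 0.415 0.097] top [0.7084 0.4132 0.0982] 0.1
scene red [634. 359.] 27 [0.251 0.795 0.168] top [0.249  0.7936 0.1694] 0.172
scene blue [426. 254.] 935 [0.385 0.312 0.041] top [0.3782 0.3025 0.0986] 0.106
scene blue [387. 276.] 568 [0.55  0.337 0.113] top [0.5422 0.3319 0.153 ] 0.159
scene blue [344. 338.] 1455 [0.715 0.389 0.041] top [0.7068 0.3841 0.0981] 0.106
```

```bash
T='[[0.065,-0.069,-0.02],[0.13,-0.139,-0.04]]'
python3 -m crank '[[0.065,-0.07,-0.01,0,0,0],[0.13,-0.14,-0.02,0,0,0],[0.195,-0.21,-0.03,0,0,0],[0.26,-0.28,-0.04,0,0,0],[0.325,-0.345,-0.05,0,0,0],[0.39,-0.415,-0.05,0,0,0],[0.455,-0.485,-0.05,0,0,0],[0.52,-0.555,-0.05,0,0,0]]' -1 40
python3 -m crank '[[0.065,-0.07,-0.01,0,0,0],[0.13,-0.14,-0.02,0,0,0],[0.195,-0.21,-0.03,0,0,0],[0.26,-0.28,-0.04,0,0,0],[0.325,-0.345,-0.05,0,0,0],[0.39,-0.415,-0.05,0,0,0],[0.455,-0.485,-0.05,0,0,0],[0.52,-0.555,-0.05,0,0,0]]'
python3 - <<'E'
from m import *
s=snap('top','top2'); W=world(s,[[289.5,181],[345,171],[358,240],[303,251]],.018); print(W.round(3),W.mean(0))
w=snap('wrist','w2')
E
```

```text
time: 1.0
tcp_pos: [0.3306, -0.2407, 0.2512]
orientation: [0.0, 0.98, 0.201, 0.0]
force: [0.9, -0.2, -0.2]
opening: 0.085
gripper_force: 0.0
time: 1.8
tcp_pos: [0.4341, 0.0455, 0.2713]
orientation: [0.0, 0.979, 0.202, 0.0]
force: [0.6, 0.4, -0.5]
opening: 0.0854
gripper_force: 0.0
[[ 0.616  0.11   0.018]
 [ 0.644 -0.058  0.018]
 [ 0.434 -0.089  0.018]
 [ 0.406  0.073  0.018]] [0.52527639 0.00894668 0.018     ]
```

View pics/w2.png

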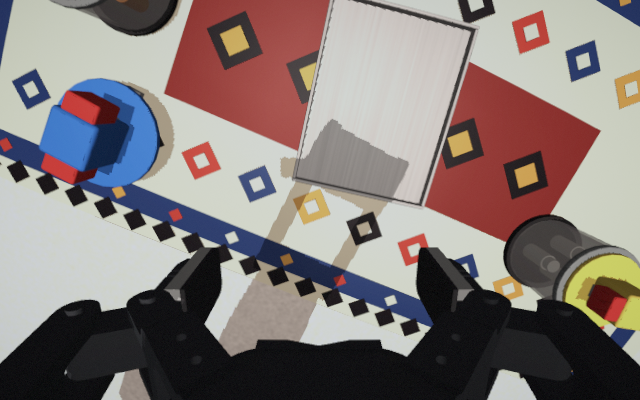

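The wrist view shows the tray with corners near (294,179), (423,206), (477,28) and (332,0). The decoy lid is at the left, and the blue jar is at the top left, at about (120,10). I'll move beside the blue jar for a closer look.

```bash
python3 - <<'E'
from m import *
w=snap('wrist'); W=world(w,[[294,179],[423,206],[477,28]],.018); print(W.round(4),'mid',(W[0]+W[2])/2,np.linalg.norm(W[1]-W[0]),np.linalg.norm(W[2]-W[1]))
E
python3 -m crank '[[0.025,-0.07,0,0,0,0],[0.05,-0.14,0,0,0,0],[0.075,-0.21,0,0,0,0],[0.1,-0.28,0,0,0,0],[0.125,-0.35,0,0,0,0],[0.15,-0.42,0,0,0,0],[0.175,-0.49,0,0,0,0],[0.2,-0.545,0,0,0,0]]'
python3 - <<'E'
from m import *
w=snap('wrist','w3'); red,blue,P=masks(w); z=P[...,2]
st=state(); Rt=R.from_quat(np.roll(st['orientation'],-1)); print(st['q'].round(2))
c=[]
for nm,m in (('red',red&(z>.105)&(z<.2)),('blue',blue&(z>.105)&(z<.2)),('bluetop',blue&(z>.149)&(z<.165))):
    k,l,s,cc=cv2.connectedComponentsWithStats(m.astype(np.uint8))
    for i in range(1,k):
        if s[i,4]>100:
            p=P[l==i]; print(nm,cc[i].round(),s[i,4],np.median(p,0).round(4),p.min(0).round(3),p.max(0).round(3))
            if nm!='blue':
                t=(l==i)&(z>.148); 
                if t.sum()>50:
                    rr=cv2.minAreaRect((P[t][:,:2]*1000).astype(np.float32)); print('  top rect mm',rr)
E
```

```text
[[ 0.4071  0.0673  0.018 ]
 [ 0.4402 -0.0948  0.018 ]
 [ 0.6481 -0.0535  0.018 ]] mid [0.52758726 0.0069154  0.018     ] 0.16542761239326886 0.21200500492153157
time: 2.75
tcp_pos: [0.4213, 0.2757, 0.2712]
orientation: [0.0, 0.98, 0.201, -0.0]
force: [-0.6, -1.0, 0.4]
opening: 0.0849
gripper_force: 0.0
[0.41 0.03 1.66 0.   1.46 1.57]
red [281.  18.] 515 [0.5308 0.3508 0.1515] [0.518 0.343 0.11 ] [0.544 0.364 0.153]
  top rect mm ((530.6367797851562, 351.02685546875), (25.364120483398438, 10.16063404083252), 19.707469940185547)
red [347.  22.] 515 [0.5477 0.3056 0.1515] [0.534 0.298 0.111] [0.572 0.315 0.154]
  top rect mm ((547.7021484375, 305.77874755859375), (25.896879196166992, 10.286028861999512), 20.428380966186523)
blue [315.  43.] 5173 [0.5267 0.3234 0.1124] [0.496 0.286 0.105] [0.576 0.372 0.156]
bluetop [314.  23.] 2083 [0.5367 0.3271 0.1534] [0.518 0.305 0.149] [0.56  0.348 0.156]
  top rect mm ((538.1483764648438, 326.20806884765625), (32.37229919433594, 36.001834869384766), 20.318574905395508)
```

View pics/w3.png

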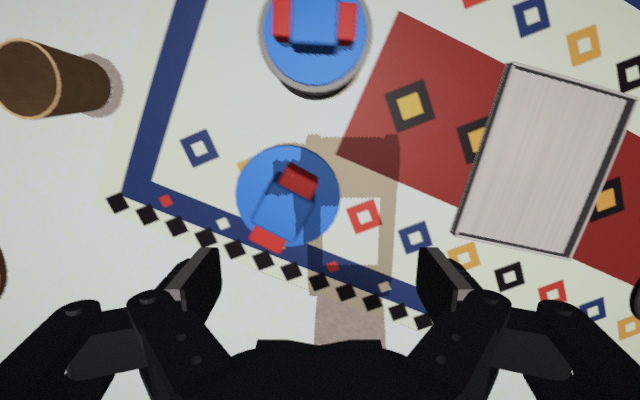

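The buttons are at (281,18) and (347,22), midpoint (0.539, 0.328), with the axis at 110.4°. The tray is clear at the right.

```bash
python3 -m crank '[[0.08,0,0,0,0,0.01],[0.16,0,0,0,0,0.02],[0.24,-0.005,0,0,0,0.032],[0.323,-0.005,0,0,0,0.032],[0.323,-0.005,0.06,0,0,0.032],[0.323,-0.005,0.12,0,0,0.032],[0.323,-0.005,0.16,0,0,0.032],[0.323,-0.005,0.16,0,0,0.032]]'
python3 - <<'E'
from h import *
w=snap('wrist','w4'); s=state(); T=R.from_quat(np.roll(s['orientation'],-1)).as_matrix()
print(s['tcp_pos'],np.degrees(np.arctan2(T[1,1],T[0,1])), (np.array([.5392,.3283,.118])-s['tcp_pos'])@T/.4)
E
```

```text
time: 3.6
tcp_pos: [0.5376, 0.3263, 0.2036]
orientation: [0.001, 0.984, 0.176, -0.003]
force: [-0.4, 0.6, -0.6]
opening: 0.0854
gripper_force: 0.0
[0.53860099 0.32710079 0.20578767] -69.6931627430626 [ 0.00322111 -0.00238793  0.21945812]
```

View pics/w4.png

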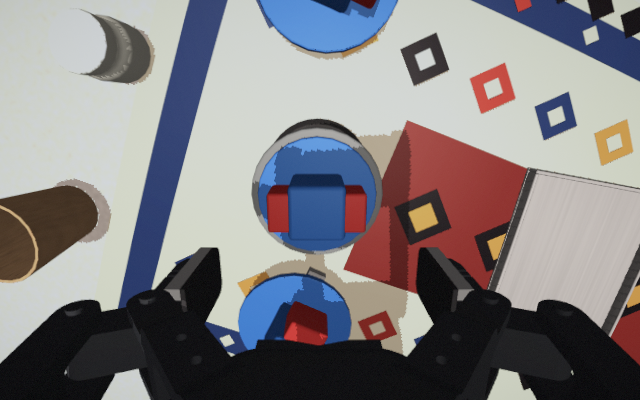

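The lid is centred between the fingers at (317,208) and square to them. Next I descend, close and look.

```bash
python3 -m crank '[[0.003,-0.002,0.04,0,0,0],[0.003,-0.002,0.08,0,0,0],[0.003,-0.002,0.12,0,0,0],[0.003,-0.002,0.15,0,0,0],[0.003,-0.002,0.18,0,0,0],[0.003,-0.002,0.205,0,0,0],[0.003,-0.002,0.215,0,0,0],[0.003,-0.002,0.215,0,0,0]]'
python3 -m crank '[[0,0,0,0,0,0],[0,0,0,0,0,0],[0,0,0,0,0,0],[0,0,0,0,0,0],[0,0,0,0,0,0],[0,0,0,0,0,0],[0,0,0,0,0,0],[0,0,0,0,0,0]]' 1 40
python3 -c "
from h import *
snap('wrist','w5')"
```

```text
time: 4.45
tcp_pos: [0.5397, 0.3296, 0.1204]
orientation: [0.0, 0.984, 0.177, -0.001]
force: [0.2, -0.3, 0.3]
opening: 0.0852
gripper_force: 0.0
time: 5.25
tcp_pos: [0.542, 0.3304, 0.1247]
orientation: [-0.0, 0.984, 0.177, 0.003]
force: [-0.7, -0.9, 8.1]
opening: 0.0395
gripper_force: 42.9
```

View pics/w5.png

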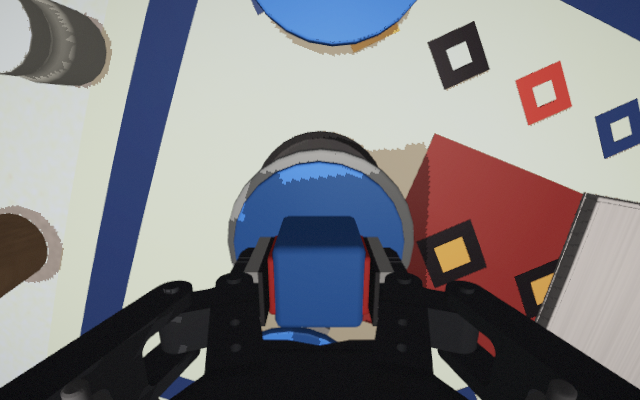

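Both buttons are pressed in between the pads, at (270,280) and (367,280). Now the straight lift.

```bash
python3 -m crank '[[0,0,-0.01,0,0,0],[0,0,-0.025,0,0,0],[0,0,-0.045,0,0,0],[0,0,-0.07,0,0,0],[0,0,-0.1,0,0,0],[0,0,-0.13,0,0,0],[0,0,-0.16,0,0,0],[0,0,-0.18,0,0,0]]'
python3 - <<'E'
from h import *
snap('wrist','w6'); s=state(); T=R.from_quat(np.roll(s['orientation'],-1)).as_matrix()
print(s['tcp_pos'],s['force'],s['opening'],T.round(4).tolist(), (np.array([.5265,.008,.18])-s['tcp_pos'])@T/.4)
E
```

```text
time: 6.1
tcp_pos: [0.5408, 0.33, 0.1954]
orientation: [-0.0, 0.984, 0.177, 0.001]
force: [0.5, 0.6, -2.7]
opening: 0.0398
gripper_force: 41.3
[0.54147909 0.33032486 0.19666089] [ 0.08238118 -0.13932954 -1.34744288] 0.03963578675102368 [[0.9374, 0.3481, 0.0042], [0.3481, -0.9375, 0.0018], [0.0046, -0.0003, -1.0]] [-0.31580122  0.74238721  0.04001611]
```

View pics/w6.png

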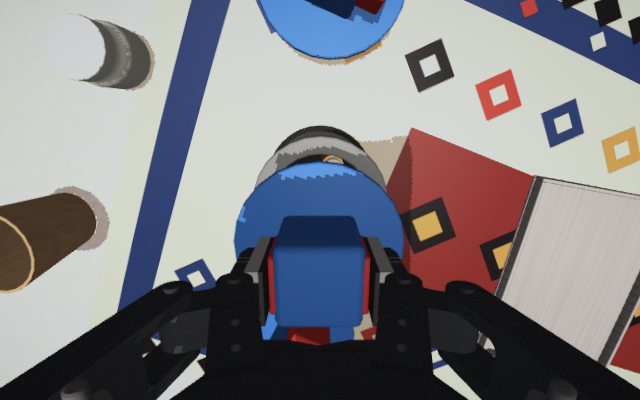

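The lid is off and held level, with amber vials visible in the open jar at (330,160). I'll carry it to the tray.

```bash
python3 -m crank '[[-0.025,0.06,0,0,0,0],[-0.07,0.16,0,0,0,0],[-0.115,0.27,0,0,0,0],[-0.16,0.38,0,0,0,0],[-0.205,0.49,0,0,0,0],[-0.25,0.595,0,0,0,0],[-0.285,0.68,0,0,0,0],[-0.31,0.738,0,0,0,0]]'
python3 -m crank '[[0,0,0.02,0,0,0],[0,0,0.06,0,0,0],[0,0,0.11,0,0,0],[0,0,0.16,0,0,0],[0,0,0.2,0,0,0],[0,0,0.22,0,0,0],[0,0,0.23,0,0,0],[0,0,0.23,0,0,0]]'
python3 - <<'E'
from h import *
snap('wrist','w7'); t=snap('top')
cv2.imwrite('pics/t7.png',cv2.resize(t['pixels'][150:270,250:400],None,fx=4,fy=4))
s=state(); T=R.from_quat(np.roll(s['orientation'],-1)).as_matrix()
print(s['tcp_pos'],s['force'],T[:,2].round(4))
E
```

```text
time: 6.95
tcp_pos: [0.5262, 0.0072, 0.1934]
orientation: [0.0, 0.984, 0.176, -0.0]
force: [0.4, 0.5, -2.3]
opening: 0.04
gripper_force: 41.4
time: 7.75
tcp_pos: [0.5266, 0.0102, 0.1011]
orientation: [-0.0, 0.984, 0.177, -0.0]
force: [0.9, 0.2, -1.5]
opening: 0.0397
gripper_force: 41.4
[0.52741416 0.00992003 0.1021304 ] [-1.01352394 -0.62308327 -1.91544389] [ 1.6e-03 -2.0e-04 -1.0e+00]
```

View pics/w7.png

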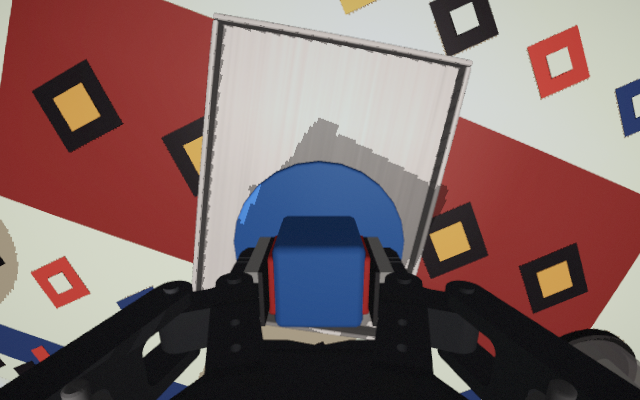

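View pics/t7.png

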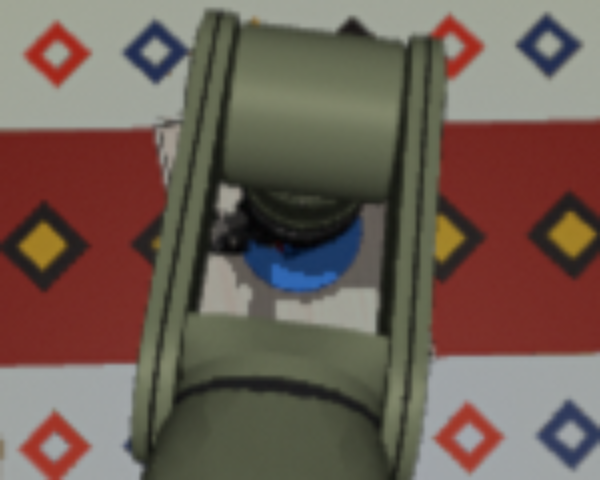

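The lid hangs over the tray, upright. The far tray corners are at (215,14) and (471,63). I'll check the centre against those while lowering most of the way.

```bash
python3 - <<'E'
from h import *
w=snap('wrist'); W=world(w,[[215,14],[471,63]],.018); e=W[1]-W[0]; L=np.linalg.norm(e); n=np.array([e[1],-e[0],0])/L
n*=-1 if n[0]>0 else 1
print(W.round(4),L,'centre',W.mean(0)+.11*n, 'from tcp', state()['tcp_pos'])
E
python3 -m crank '[[0,0,0.02,0,0,0],[0,0,0.045,0,0,0],[0,0,0.07,0,0,0],[0,0,0.09,0,0,0],[0,0,0.105,0,0,0],[0,0,0.115,0,0,0],[0,0,0.12,0,0,0],[0,0,0.12,0,0,0]]'
```

```text
[[ 0.6219  0.1132  0.018 ]
 [ 0.6523 -0.0516  0.018 ]] 0.1674857060704929 centre [0.52891229 0.01085771 0.018     ] from tcp [0.52754888 0.00985514 0.10230658]
time: 8.7
tcp_pos: [0.5266, 0.0098, 0.0531]
orientation: [-0.0, 0.984, 0.177, -0.0]
force: [-0.9, 0.1, -1.9]
opening: 0.0397
gripper_force: 41.4
```

```bash
python3 -m crank '[[0.003,0,0.003,0,0,0],[0.003,0,0.006,0,0,0],[0.003,0,0.009,0,0,0],[0.003,0,0.012,0,0,0],[0.003,0,0.014,0,0,0],[0.003,0,0.016,0,0,0],[0.003,0,0.018,0,0,0],[0.003,0,0.018,0,0,0]]'
```

```text
time: 9.5
tcp_pos: [0.5276, 0.0103, 0.0459]
orientation: [-0.0, 0.984, 0.177, -0.0]
force: [0.1, 1.7, -2.6]
opening: 0.0394
gripper_force: 41.4
```

```bash
python3 -m crank '[[0,0,0.001,0,0,0],[0,0,0.002,0,0,0],[0,0,0.003,0,0,0],[0,0,0.004,0,0,0],[0,0,0.005,0,0,0],[0,0,0.006,0,0,0],[0,0,0.006,0,0,0],[0,0,0.006,0,0,0]]'
```

```text
time: 10.3
tcp_pos: [0.5278, 0.0102, 0.0447]
orientation: [0.0, 0.984, 0.177, -0.0]
force: [-3.8, 0.2, 6.4]
opening: 0.0397
gripper_force: 42.7
```

The lid is on the tray floor, with about 9 N of contact force. Release, then retreat.

```bash
python3 -m crank '[[0,0,0,0,0,0],[0,0,0,0,0,0],[0,0,0,0,0,0],[0,0,0,0,0,0],[0,0,0,0,0,0],[0,0,0,0,0,0],[0,0,0,0,0,0],[0,0,0,0,0,0]]' -1 20
python3 -m crank '[[0,0,-0.01,0,0,0],[0,0,-0.03,0,0,0],[0,0,-0.06,0,0,0],[0,0,-0.1,0,0,0],[0,0,-0.16,0,0,0],[0,0,-0.22,0,0,0],[0,0,-0.28,0,0,0],[0,0,-0.3,0,0,0]]'
python3 -m crank '[[-0.04,0,-0.02,0,0,0],[-0.08,0,-0.05,0,0,0],[-0.12,0,-0.08,0,0,0],[-0.16,0,-0.1,0,0,0],[-0.2,0,-0.12,0,0,0],[-0.24,0,-0.14,0,0,0],[-0.26,0,-0.15,0,0,0],[-0.26,0,-0.15,0,0,0]]'
python3 - <<'E'
from m import *
w=snap('wrist','w8'); red,blue,P=masks(w); z=P[...,2]
near=np.hypot(P[...,0]-.527,P[...,1]-.01)<.06
for nm,m in (('red',red&near&(z>.04)),('bluetop',blue&near&(z>.062)),('flange',blue&near&(z<.05)&(z>.02))): print(nm,m.sum(),np.nanmedian(P[m],0).round(4),np.ptp(P[m],axis=0).round(3))
E
```

```text
time: 11.1
tcp_pos: [0.5278, 0.0103, 0.0437]
orientation: [0.0, 0.984, 0.177, 0.0]
force: [0.5, -0.4, -0.9]
opening: 0.0854
gripper_force: 0.0
time: 11.9
tcp_pos: [0.5301, 0.01, 0.1679]
orientation: [0.001, 0.984, 0.177, 0.003]
force: [0.1, -0.3, -0.5]
opening: 0.0855
gripper_force: 0.0
time: 12.7
tcp_pos: [0.43, -0.0262, 0.2242]
orientation: [0.0, 0.984, 0.176, 0.001]
force: [0.5, -0.8, 0.0]
opening: 0.0857
gripper_force: 0.0
red 614 [0.5239 0.0281 0.0715] [0.043 0.064 0.017]
bluetop 1849 [0.5254 0.0079 0.0734] [0.044 0.06  0.011]
flange 3598 [0.5166 0.0073 0.0316] [0.086 0.086 0.015]
```

View pics/w8.png

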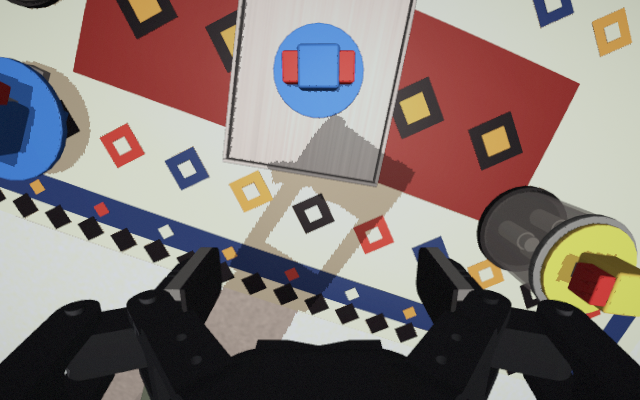

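The lid stands upright in the middle of the tray at (319,70). The yellow lid is still in place at (595,265), and the gripper is clear.

```bash
python3 -c "
from station import manip
print(manip.sign_off())"
```

```text
the job is handed in; nothing more can be done
None
```

The blue lid came off its jar and stands upright in the middle of the tray, within a few millimetres of centre; the yellow lid was left closed, the gripper is clear, and the job was handed in at about 13 s.

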